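# Nip the blue vacuum valve shut and start the pump

## Task

Turn the blue handle on the vacuum console clockwise until the valve is fully closed, and nip it up snugly on its seat (about 0.25 N m, held for a moment) without forcing it, and without brushing the grey handles beside it. Then press the green pump button fully down and let it go. Leave the grey valves and the glassware and bottles as they are.

Things in the scene. Friction and masses are not known exactly. Their poses are not given: they have to be found in the camera images.
- console: white vacuum console fixed on the bench, 130 (x) x 320 (y) x 50 mm high; origin at the centre of its underside. Four equal valves stand in a row on its top along its y axis, 70 mm apart: one blue, three grey, in any order
- blue: 46 x 46 x 6 mm aluminium flange of the blue valve, fixed on the console; origin at its underside on the valve's axis (50 mm above the bench), z up. Open: handle along the flange's x axis; closed: about along its y axis (red marks). The seat is worn: the real stop lies up to 0.3 rad before or past that line and must be felt: resistance rises steeply there
- blue_grip (a point): point to grip on the blue handle's vertical axis, turning with it. The handle is a bar 36 mm long (this x axis), 12 thick (y), 32 tall: top 10 mm above this point, foot 22 mm below, on a 30 mm brass collar. Clockwise from above closes it, 1.0 to 1.4 rad from start to stop, friction 0.04 N m; it stays where left. White dash on top at its -x end
- blue_mount (a joint): twist of the blue valve's brass collar in its rubber seal in the flange (rad, positive clockwise from above), 0 when no torque is on the handle; a spring of 8 N m per rad, so it shows the torque on the seat: nipped up from 0.015 rad (0.12 N m), forced above 0.05 rad (0.4 N m)
- start_top (a point): centre of the top face of the round green pump button, 28 mm across, which is pressed straight down; travel 6 mm, fully down at 5 N, springs back
- start (a joint): travel of the green button (m), 0 released, 0.006 fully down
- pump: black pump switch box, 90 x 80 x 45 mm, fixed on the bench at the right end of the console (-y side), the green button in the middle of its top; origin at the centre of its underside
- amber_mid (a point): loose amber glass bottle with a black cap, 60 mm across, 110 mm tall; point half-way up on its axis, z up
- beaker_mid (a point): loose glass beaker, 72 mm across the rim, 85 mm tall; point half-way up on its axis, z up
- sample_mid (a point): loose clear sample bottle with a white cap, 48 mm across, 100 mm tall; point half-way up on its axis, z up
- grey1: valve with a grey handle, otherwise of the same build and size as the blue one, in any place of the row; origin at the centre of its flange's underside on its axis; its handle turns easily and may stand at any angle; leave alone
- grey2: valve with a grey handle, otherwise of the same build and size as the blue one, in any place of the row; origin at the centre of its flange's underside on its axis; its handle turns easily and may stand at any angle; leave alone
- grey3: valve with a grey handle, otherwise of the same build and size as the blue one, in any place of the row; origin at the centre of its flange's underside on its axis; its handle turns easily and may stand at any angle; leave alone

How it is judged:
By the outcome, as a careful person would: the job done as asked, in the order asked, and still so for the second after the job is handed in, with the robot touching nothing.
It also fails if it takes over 72 s, if anything falls off the work surface, if the arm or the gripper's body presses on something with over 40 N, if the wrist force passes 120 N, or if a joint passes its speed limit or range.

## Robot

A 6-joint arm with a two-finger parallel gripper is mounted at the origin on the work surface. World frame = base frame: x ahead of the robot, y to its left, z up, the work surface at z = 0. Lengths are in m, angles in rad, forces in N, time in s.
With the tool pointing down it reaches from about 0.35 to 0.975 m from the base axis. Payload 7.1 kg.
Tool frame: the origin (TCP) lies midway between the tips of the shut fingers; the grasp point (between the pads) lies 19 mm behind it; z points along the fingers, x is the direction in which the jaws open and shut, and the axes are right-handed (so a half turn about z gives the same grasp; the last joint's range is limited). The gripper opens to 88 mm and grips with 3 to 60 N. Pads are 20 mm wide; open, the fingers measure 115 mm over their backs; the gripper's body (75 mm by 178 mm) begins 61 mm behind the grasp point.
Start: joints at [1.128, 0.423, 1.63, -0, 1.089, -0.019], TCP at [0.257, 0.57, 0.223] pointing down, gripper open.
Joint ranges: [-3, 3], [-0.9, 2.11], [0.09, 2.58], [-1.31, 4.45], [0.11, 2.69], [-2.54, 2.54]. Speed limits (rad/s): [2.39, 2.39, 3.01, 3.14, 3.14, 3.14].

## Interface

Orientations are given as a unit quaternion [w, x, y, z].
In Python, from station import move_pose, movel, movej, command_gripper, wait, inverse_kinematics, read_camera, camera_info, MotionError, job_done, get_time, get_joint_pos, get_qvel, get_effort, get_tcp_pos, get_ee_rot, get_ft_force, get_ft_torque, get_grip_width gives the robot as it stands. Calls block until the motion is done:
- move_pose(position, orientation): joint-space move of the TCP to a pose.
- movel(position, frame=None, v=0.15, until_force=None): straight line of the TCP; frame=None keeps the orientation; v is the mean speed in m/s. With until_force (N) it stops when the force on the tool has changed by that much, and returns True; else False.
- movej(angles): joint-space move.
- command_gripper(opening): opening from 0.0 (shut) to 1.0 (fully open); the grip force is fixed at half the most; returns when the fingers have stopped.
- wait(seconds).
- inverse_kinematics(position, orientation): joint angles nearest the present ones, or None.
- read_camera(name): name is "scene" or "top" or "wrist"; returns the picture (384x512x3 uint8, red, green, blue); there is no depth.
- camera_info(name): a dict with "intrinsics" (3x3 intrinsics, pixels), "T" (4x4, takes a point from camera to world coordinates); the wrist camera has in their place "tool_from_camera" (4x4, takes a point from camera to tool coordinates, whose origin is the TCP and whose axes are the tool frame's). Camera axes: x right, y up, looking along -z (the intrinsics and any distortion apply to the point x, -y, -z); pixel columns grow to the right and rows downward; lengths in m; the calibration is good to about 2 mm. A picture is of the moment at which its call begins: read the wrist's pose just before it. camera_info takes no time and is no camera call.
A pose or a line that the arm cannot do raises MotionError and nothing moves.
- job_done(): hands the job in, once; it reports no verdict.
Readings, each from a call of its own:
- get_time(): time.
- get_joint_pos(): joint angles.
- get_qvel(): joint speeds.
- get_effort(): joint torques, N m.
- get_tcp_pos(): TCP position.
- get_ee_rot(): TCP orientation.
- get_ft_force(): force on the tool from outside, world axes, zero at the start.
- get_ft_torque(): the same for the moment, N m.
- get_grip_width(): opening from 0.0 (shut) to 1.0 (fully open).
Only numpy, scipy, OpenCV 4.12 (cv2) and the standard library are available. Lean on these libraries where they do the work, as an engineer would, in place of code of your own. Each camera call takes 0.05 s, during which the arm holds its last target.

## Working session

There is one attempt and no reset: what is moved stays moved. The work goes in short steps, each a Python script; the robot and the scene stay as the last script left them, time stands still between calls to the robot, and variables do not carry over. Pictures are saved under pics/ and viewed, and the job is handed in when it is done.

```bash
mkdir -p pics; ls
python3 - <<'E'
from station import *
import cv2,numpy as np
for n in ["scene","top","wrist"]:
    im=read_camera(n); cv2.imwrite(f"pics/{n}0.png",im[:,:,::-1]); i=camera_info(n)
    print(n,{k:np.round(v,4).tolist() if not isinstance(v,str) else v for k,v in i.items()})
print(get_time(),get_tcp_pos(),get_ee_rot(),get_ft_force(),get_ft_torque())
E
```

```text
pics
scene {'intrinsics': [[458.0667, 0.0, 254.2988], [0.0, 458.0667, 183.0657], [0.0, 0.0, 1.0]], 'T': [[0.5392, -0.7101, 0.4528, 0.9913], [0.8421, 0.4573, -0.2857, -0.1887], [-0.0042, 0.5354, 0.8446, 0.8397], [0.0, 0.0, 0.0, 1.0]]}
top {'intrinsics': [[398.1327, 0.0, 260.6794], [0.0, 398.1327, 186.1807], [0.0, 0.0, 1.0]], 'T': [[-0.0174, 0.9853, -0.1702, 0.4741], [-0.9998, -0.0168, 0.005, 0.0547], [0.0021, 0.1703, 0.9854, 0.8566], [0.0, 0.0, 0.0, 1.0]]}
wrist {'intrinsics': [[316.319, 0.0, 250.699], [0.0, 316.319, 193.6922], [0.0, 0.0, 1.0]], 'tool_from_camera': [[1.0, -0.0, -0.0002, -0.0009], [-0.0001, -0.9598, -0.2807, -0.0764], [-0.0002, 0.2807, -0.9598, -0.1614], [0.0, 0.0, 0.0, 1.0]]}
0.15 [0.25682895 0.56933551 0.22207777] [ 3.10376173e-04  8.40014473e-01  5.42563668e-01 -5.05383706e-04] [-0.10778924  0.22453101 -0.31488823] [ 0.00497502  0.05021525 -0.01988697]
```

View pics/top0.png

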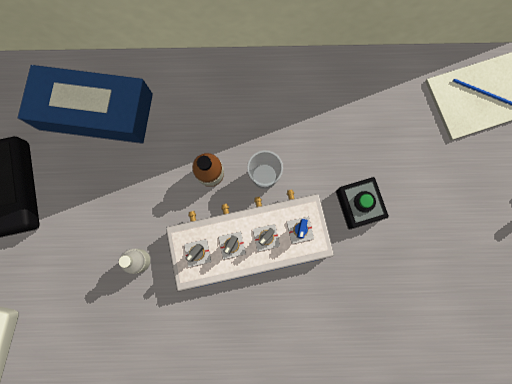

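View pics/scene0.png

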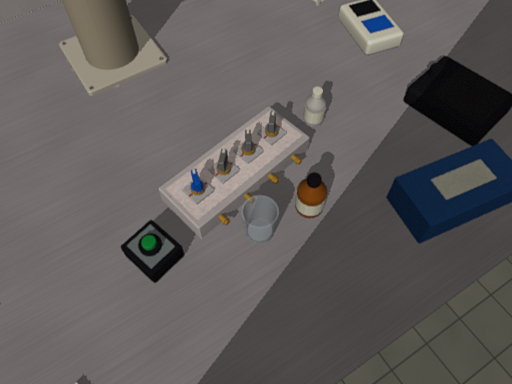

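```bash
cat > h.py <<'E'
from station import *
import cv2,numpy as np
def ray(n,u,v):
    i=camera_info(n);K=i["intrinsics"];T=np.array(i["T"])
    return rayT(K,T,u,v)
def rayT(K,T,u,v):
    d=np.array([(u-K[0][2])/K[0][0],-(v-K[1][2])/K[1][1],-1.]);return T[:3,3],T[:3,:3]@d
def plane(od,z):
    o,d=od;return o+d*(z-o[2])/d[2]
def tri(a,b):
    (o1,d1),(o2,d2)=a,b
    s=np.linalg.lstsq(np.c_[d1,-d2],o2-o1,rcond=None)[0]
    p,q=o1+s[0]*d1,o2+s[1]*d2
    return (p+q)/2,np.linalg.norm(p-q)
E
python3 - <<'E'
from h import *
for n,(x0,x1,y0,y1) in {"top":(160,400,160,300),"scene":(110,320,90,290)}.items():
    im=cv2.imread(f"pics/{n}0.png")
    c=cv2.resize(im[y0:y1,x0:x1],None,fx=3,fy=3,interpolation=cv2.INTER_CUBIC); cv2.imwrite(f"pics/{n}0z.png",c[:600,:800])
    h=cv2.cvtColor(im,cv2.COLOR_BGR2HSV)
    for nm,lo,hi in [("blue",(105,150,60),(130,255,255)),("green",(50,150,60),(80,255,255))]:
        m=cv2.inRange(h,lo,hi); m2=np.zeros_like(m); m2[y0:y1,x0:x1]=m[y0:y1,x0:x1]
        k,l,s,ce=cv2.connectedComponentsWithStats(m2)
        for j in range(1,k):
            if s[j][4]>20: print(n,nm,s[j],ce[j])
E
```

```text
top blue [295 219  13  19 138] [301.44202899 227.58695652]
top green [360 194  13  14 131] [365.84732824 200.86259542]
scene blue [191 171  12  21 153] [196.2745098  182.80392157]
scene green [141 235  15  15 180] [148.19444444 241.97777778]
```

View pics/top0z.png

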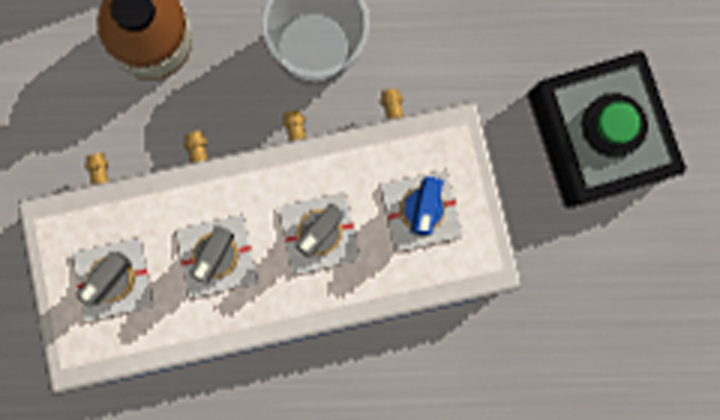

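View pics/scene0z.png

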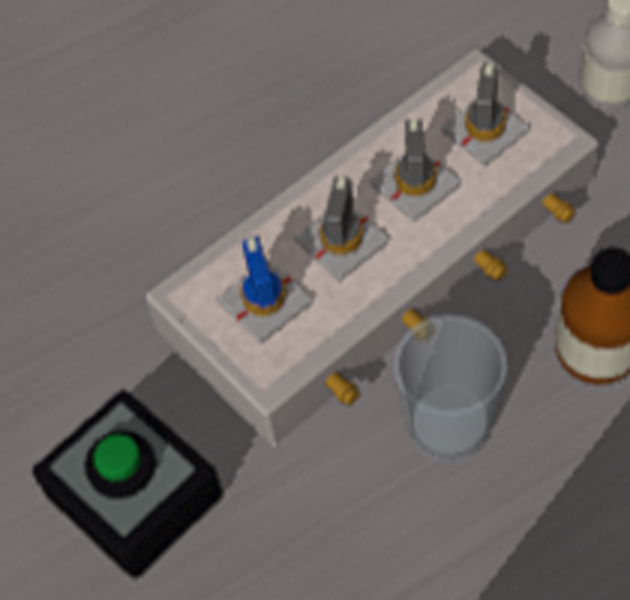

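Run:
```python
from h import *
np.set_printoptions(precision=4,suppress=True)
P=lambda u,v,z:plane(ray("top",160+u/3,160+v/3),z)
S=lambda u,v,z:plane(ray("scene",110+u/3,90+v/3),z)
print("console",[P(*c,.05) for c in[(20,202),(473,104),(520,284),(55,390)]])
print("flange top",P(421,211.5,.056),"scene",S(265,301,.056))
print("button",tri(ray("top",365.85,200.86),ray("scene",148.2,242)))
print("dash",tri(ray("top",160+425/3,160+225/3),ray("scene",110+252/3,90+243/3)))
print("greys",[P(*c,.056) for c in[(315,233),(213,258),(110,281)]])
print("marks",[P(*c,.056) for c in[(391,217),(453,203)]],[S(*c,.056) for c in [(239,316),(289,280)]])
print("pumpbox top",[P(*c,.045) for c in[(533,97),(640,53),(685,172),(573,206)]])
```

```text
console [array([0.5324, 0.2419, 0.05  ]), array([ 0.5938, -0.0658,  0.05  ]), array([ 0.4722, -0.0921,  0.05  ]), array([0.4091, 0.2161, 0.05  ])]
flange top [ 0.521  -0.0272  0.056 ] scene [ 0.525  -0.0273  0.056 ]
button (array([ 0.5775, -0.161 ,  0.0625]), np.float64(0.0012883773563598236))
dash (array([ 0.5101, -0.0237,  0.104 ]), np.float64(0.0016486772991413448))
greys [array([0.508 , 0.0438, 0.056 ]), array([0.4927, 0.1118, 0.056 ]), array([0.4789, 0.1799, 0.056 ])]
marks [array([ 0.5177, -0.007 ,  0.056 ]), array([ 0.5263, -0.0488,  0.056 ])] [array([ 0.5259, -0.0475,  0.056 ]), array([ 0.5191, -0.0056,  0.056 ])]
pumpbox top [array([ 0.5987, -0.1081,  0.045 ]), array([ 0.6283, -0.1837,  0.045 ]), array([ 0.5453, -0.209 ,  0.045 ]), array([ 0.5236, -0.1314,  0.045 ])]
```

```bash
cat >> h.py <<'E'
from scipy.spatial.transform import Rotation as R
def quat(yaw):
    # tool z down, tool x at yaw
    x=np.array([np.cos(yaw),np.sin(yaw),0]);z=np.array([0,0,-1.]);y=np.cross(z,x)
    q=R.from_matrix(np.c_[x,y,z]).as_quat();return [q[3],q[0],q[1],q[2]]
def wristT():
    w,x,y,z=get_ee_rot();T=np.eye(4);T[:3,:3]=R.from_quat([x,y,z,w]).as_matrix();T[:3,3]=get_tcp_pos()
    i=camera_info("wrist");return np.array(i["intrinsics"]),T@np.array(i["tool_from_camera"])
E
python3 - <<'E'
from h import *
move_pose([.522,-.027,.2],quat(1.3))
K,T=wristT();im=read_camera("wrist")
np.savez("w1.npz",K=K,T=T);cv2.imwrite("pics/w1.png",im[:,:,::-1])
print(get_joint_pos(),get_tcp_pos(),get_time(),get_ft_force(),get_ft_torque())
E
```

```text
[-7.31701514e-02  3.03718531e-01  1.87359841e+00  1.45946347e-04
  9.64180979e-01 -1.37424639e+00] [ 0.52214561 -0.02630465  0.20000778] 2.525 [ 0.97163293 -0.13642008  0.53391831] [ 0.06473888 -0.00876312 -0.03577722]
```

View pics/w1.png

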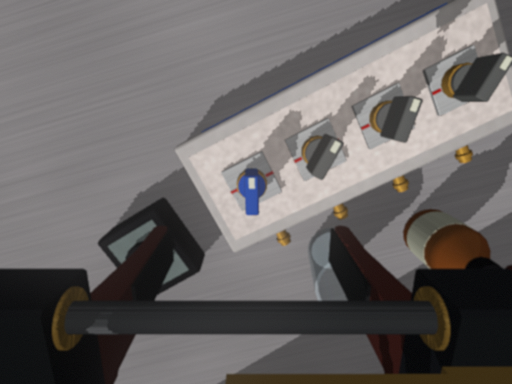

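Run:
```python
from h import *
np.set_printoptions(precision=4,suppress=True)
im=cv2.imread("pics/w1.png");cv2.imwrite("pics/w1z.png",cv2.resize(im[130:240,200:350],None,fx=5,fy=5,interpolation=cv2.INTER_CUBIC))
d=np.load("w1.npz");K,T=d["K"],d["T"]
m=cv2.inRange(cv2.cvtColor(im,cv2.COLOR_BGR2HSV),(105,150,60),(130,255,255))
k,l,s,ce=cv2.connectedComponentsWithStats(m)
for j in range(1,k):
    if s[j][4]>50: print(s[j],ce[j])
```

```text
[240 177  18  37 422] [249.6682 195.6611]
```

View pics/w1z.png

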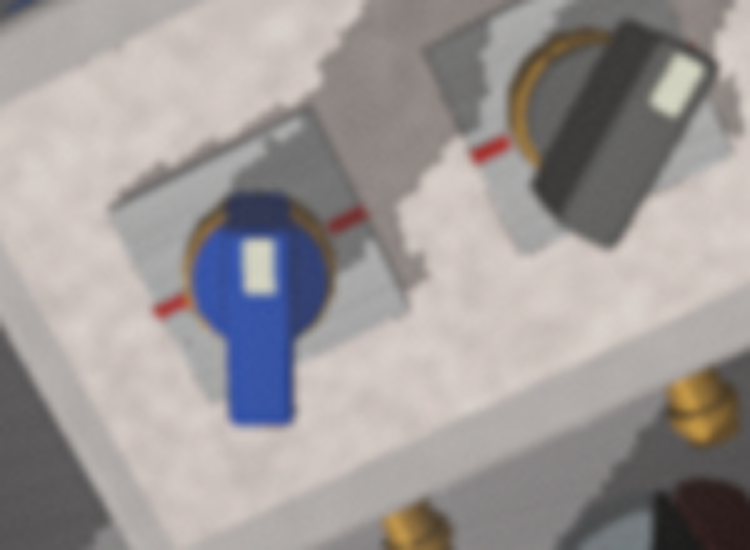

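Run:
```python
from h import *
np.set_printoptions(precision=4,suppress=True)
d=np.load("w1.npz");K,T=d["K"],d["T"]
r=lambda u,v:rayT(K,T,200+u/5,130+v/5)
for z in (.096,.1,.104):
    a,b=plane(r(260,236),z),plane(r(262,421),z)
    print(z,"len",np.linalg.norm(a-b),"yaw",np.arctan2(*(b-a)[1::-1]),"ctr",(a+b)/2,"width",np.linalg.norm(plane(r(226,330),z)-plane(r(294,330),z)))
f=[plane(r(*c),.056) for c in[(110,208),(310,103),(410,302),(210,405)]]
print("flange",np.mean(f,0),[np.linalg.norm(f[i]-f[i-1]) for i in range(4)])
a,b=plane(r(155,312),.056),plane(r(368,213),.056);print("marks",a,b,np.arctan2(*(b-a)[1::-1]))
print("collar",tri(r(259,265),ray("top",301.4,227.6)))
print("dash tri",tri(r(259,267),ray("top",160+425/3,160+222/3)),tri(r(259,267),ray("scene",110+252/3,90+243/3)))
```

```text
0.096 len 0.03384033756283327 yaw -0.2582125896509896 ctr [ 0.5254 -0.0268  0.096 ] width 0.011914879341186804
0.1 len 0.03333031924840663 yaw -0.25821258965099025 ctr [ 0.5242 -0.0265  0.1   ] width 0.011735306467042022
0.104 len 0.032820300933980216 yaw -0.25821258965098925 ctr [ 0.5231 -0.0262  0.104 ] width 0.011555733592897246
flange [ 0.5223 -0.026   0.056 ] [np.float64(0.045474573467642866), np.float64(0.04437149588652), np.float64(0.044926442510455133), np.float64(0.04584215006908767)]
marks [ 0.5277 -0.0493  0.056 ] [ 0.5194 -0.0031  0.056 ] 1.7480877467191005
collar (array([ 0.5271, -0.029 ,  0.0445]), np.float64(0.003442785151560189))
dash tri (array([ 0.5113, -0.0237,  0.1082]), np.float64(0.0007930621325132065)) (array([ 0.5118, -0.0235,  0.106 ]), np.float64(1.1877335500193638e-05))
```

Run:
```python
from h import *
np.set_printoptions(precision=3,suppress=True)
def ft(n=10,dt=.02):
    a=[]
    for _ in range(n): a.append(np.r_[get_ft_force(),get_ft_torque()]); wait(dt)
    a=np.array(a); return a.mean(0),a.std(0)
t0=get_time();get_ft_torque();get_ft_force();print("dt read",get_time()-t0)
command_gripper(0.45);
q=quat(1.313)
move_pose([.523,-.0263,.14],q)
print(ft(),get_time())
print("hit",movel([.523,-.0263,.081],v=.06,until_force=6))
print(get_tcp_pos(),ft(),get_time())
im=read_camera("wrist");cv2.imwrite("pics/w2.png",im[:,:,::-1])
```

```text
dt read 0.0
(array([ 0.159,  0.1  ,  0.06 ,  0.019, -0.019,  0.   ]), array([0.478, 0.612, 0.385, 0.024, 0.026, 0.039])) 3.925
hit False
[ 0.523 -0.026  0.081] (array([ 0.085, -0.105, -0.06 ,  0.011, -0.   , -0.002]), array([0.416, 0.346, 0.62 , 0.043, 0.036, 0.028])) 5.225
```

View pics/w2.png

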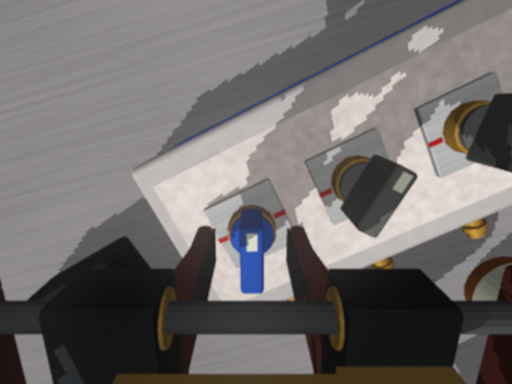

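```bash
cat >> h.py <<'E'
np.set_printoptions(precision=3,suppress=True)
def ft(n=10,dt=.02):
    a=[]
    for _ in range(n): a.append(np.r_[get_ft_force(),get_ft_torque()]); wait(dt)
    return np.array(a).mean(0)
E
python3 - <<'E'
from h import *
command_gripper(0.0);print(get_grip_width()*88)
print(ft(),get_tcp_pos(),get_time())
im=read_camera("wrist");cv2.imwrite("pics/w3.png",im[:,:,::-1])
q=inverse_kinematics([.523,-.0263,.081],quat(1.313));print(np.array(q),np.array(get_joint_pos()))
t=get_time();q=np.array(q);q[5]+=.05;movej(q.tolist());print(get_time()-t,np.array(get_joint_pos())-q,ft())
np.save("q0.npy",q)
E
```

```text
12.314991930773589
[ 0.45   4.     1.106  0.713 -0.08   0.026] [ 0.523 -0.026  0.081] 5.9833
[-0.073  0.492  1.939 -0.     0.711 -1.386] [-0.073  0.492  1.939  0.001  0.711 -1.386]
0.25 [ 0.    -0.    -0.     0.001 -0.    -0.001] [ 0.636  5.163  0.802  1.009 -0.123 -0.019]
```

View pics/w3.png

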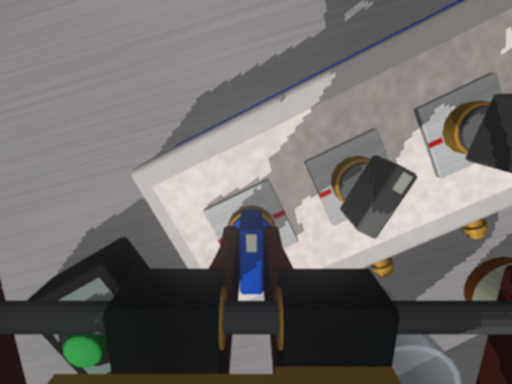

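Run:
```python
from h import *
q=np.load("q0.npy")
for dq in (.2,.2,.2,.2):
    q[5]+=dq;movej(q.tolist());f=ft(8);print(q[5]+1.386,f,get_grip_width()*88,get_time())
    if f[5]>.15 or np.linalg.norm(f[:2])>20: print("STOP");break
np.save("q0.npy",q)
im=read_camera("wrist");cv2.imwrite("pics/w4.png",im[:,:,::-1])
```

```text
0.25002892878375316 [ 0.742  5.205  0.999  1.002 -0.108 -0.041] 11.858545969293118 6.8917
0.4500289287837531 [ 0.67   4.812  1.452  0.969 -0.086 -0.032] 11.906852556314687 7.3333
0.6500289287837531 [-0.028  4.986  1.641  0.953 -0.002 -0.052] 11.731281890950077 7.775
0.850028928783753 [-0.418  5.034  2.315  0.916  0.087 -0.022] 11.740861233095089 8.2167
```

View pics/w4.png

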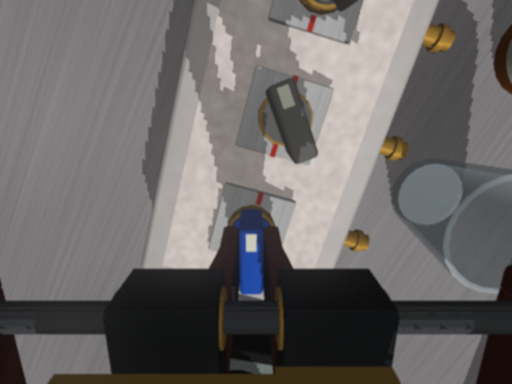

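Run:
```python
from h import *
q=np.load("q0.npy")
for i in range(14):
    q[5]+=.03;movej(q.tolist());f=ft(10);print(round(q[5]+1.386,3),f,round(get_joint_pos()[5]-q[5],4),round(get_time(),1))
    if abs(f[5]+.037)>.06 or np.linalg.norm(f[:2])>20: print("STOP");break
np.save("q0.npy",q)
```

```text
0.88 [-0.263  4.915  2.35   0.932  0.105  0.009] -0.005 8.7
0.91 [-0.549  5.026  2.863  0.929  0.127  0.004] -0.0043 9.1
0.94 [-0.309  5.025  2.921  0.912  0.16   0.013] -0.0038 9.5
0.97 [-0.783  5.023  3.144  0.929  0.19   0.026] -0.0034 9.9
STOP
```

Run:
```python
from h import *
q=np.load("q0.npy")
def eff(): return get_effort()[5]
print(eff())
for i in range(12):
    q[5]+=.02;movej(q.tolist());wait(.1);f=ft(12);print(round(q[5]+1.386,3),f,round(get_joint_pos()[5]-q[5],4),round(eff(),3),round(get_time(),1))
    if abs(f[5])>.11 or np.linalg.norm(f[:2])>20: print("STOP");break
np.save("q0.npy",q)
```

```text
0.011842841631732881
0.99 [-0.412  4.999  3.261  0.902  0.203  0.024] -0.0033 0.021 10.5
1.01 [-0.796  5.015  3.095  0.919  0.215  0.01 ] -0.0033 0.022 11.0
1.03 [-0.608  4.884  2.876  0.921  0.204  0.083] -0.0034 0.069 11.6
1.05 [-0.755  5.191  3.127  0.918  0.216  0.183] -0.0036 0.187 12.1
STOP
```

Run:
```python
from h import *
q=np.load("q0.npy")
q[5]+=.012;movej(q.tolist());wait(.1)
for i in range(4):
    f=ft(20);print(round(q[5]+1.386,3),f,round(get_effort()[5],3),round(get_time(),1))
np.save("q0.npy",q)
K,T=wristT();im=read_camera("wrist");cv2.imwrite("pics/w5.png",im[:,:,::-1])
```

```text
1.062 [-0.67   4.93   3.358  0.928  0.216  0.259] 0.256 12.8
1.062 [-0.492  5.16   3.247  0.923  0.225  0.262] 0.256 13.2
1.062 [-0.706  5.048  3.134  0.926  0.219  0.253] 0.256 13.5
1.062 [-0.88   5.047  3.296  0.931  0.226  0.258] 0.257 13.8
```

View pics/w5.png

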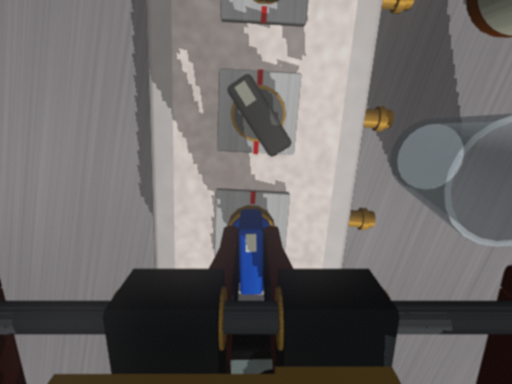

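Run:
```python
from h import *
command_gripper(.35);print(get_grip_width()*88,ft())
p=get_tcp_pos();movel([p[0],p[1],.17],v=.1)
K,T=wristT();im=read_camera("wrist");np.savez("w6.npz",K=K,T=T);cv2.imwrite("pics/w6.png",im[:,:,::-1])
t=read_camera("top");
command_gripper(0)
move_pose([.565,-.161,.17],quat(.0))
K,T=wristT();im=read_camera("wrist");np.savez("w7.npz",K=K,T=T);cv2.imwrite("pics/w7.png",im[:,:,::-1])
print(get_time(),get_joint_pos())
m=cv2.inRange(cv2.cvtColor(im,cv2.COLOR_RGB2HSV),(50,150,60),(80,255,255))
k,l,s,ce=cv2.connectedComponentsWithStats(m);print(s,ce)
```

```text
31.023788515225494 [ 0.146  0.095  0.261 -0.033  0.047  0.001]
16.9917 [-0.297  0.434  1.755  0.     0.954 -0.298]
[[     0      0    512    384 195882]
 [   251    175     31     31    726]] [[255.46  191.504]
 [266.256 190.419]]
```

View pics/w6.png

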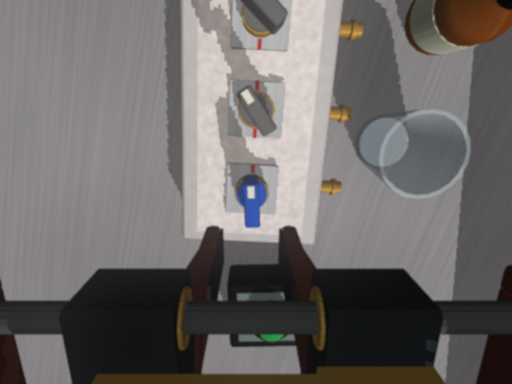

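View pics/w7.png

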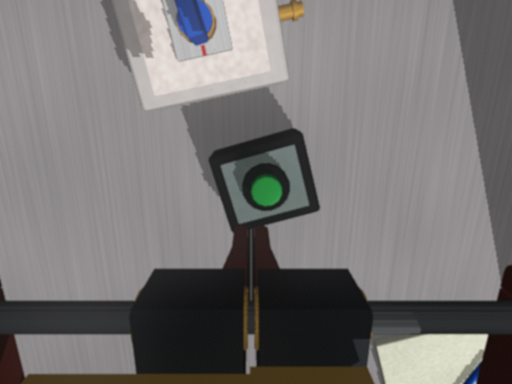

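Run:
```python
from h import *
d=np.load("w7.npz");K,T=d["K"],d["T"]
r=rayT(K,T,266.3,190.4)
print(plane(r,.0625),plane(r,.058),tri(r,ray("top",365.85,200.86)),tri(r,ray("scene",148.2,242)))
print(31*np.linalg.norm(plane(r,.0625)-plane(rayT(K,T,267.3,190.4),.0625)))
d=np.load("w6.npz");K,T=d["K"],d["T"];im=cv2.imread("pics/w6.png")
m=cv2.inRange(cv2.cvtColor(im,cv2.COLOR_BGR2HSV),(105,150,60),(130,255,255))
k,l,s,ce=cv2.connectedComponentsWithStats(m);print(s[1:])
cv2.imwrite("pics/w6z.png",cv2.resize(im[150:240,210:300],None,fx=6,fy=6,interpolation=cv2.INTER_CUBIC))
```

```text
[ 0.578 -0.161  0.062] [ 0.579 -0.162  0.058] (array([ 0.579, -0.163,  0.054]), np.float64(0.00034893236298276286)) (array([ 0.578, -0.161,  0.063]), np.float64(0.0013645420010038828))
0.02732883250955194
[[238 183  28  44 567]]
```

View pics/w6z.png

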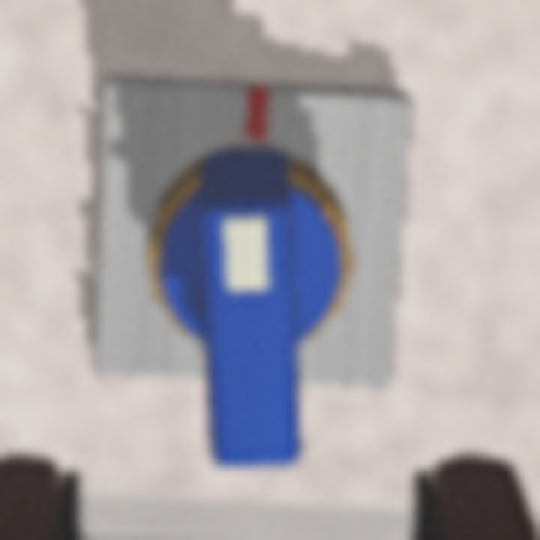

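Run:
```python
from h import *
q=quat(0.)
move_pose([.5785,-.1615,.085],q)
print(movel([.5785,-.1615,.068],v=.05,until_force=12))
c=movel([.5785,-.1615,.062],v=.02,until_force=2.5);print("touch",c,get_tcp_pos())
r=movel([.5785,-.1615,.046],v=.02,until_force=12);print(r,get_tcp_pos(),ft(10))
K,T=wristT();im=read_camera("wrist");cv2.imwrite("pics/w8.png",im[:,:,::-1])
print(get_time())
```

```text
False
touch True [ 0.579 -0.162  0.064]
True [ 0.579 -0.162  0.061] [-1.905  0.769  8.274  0.034  0.388 -0.001]
18.8167
```

View pics/w8.png

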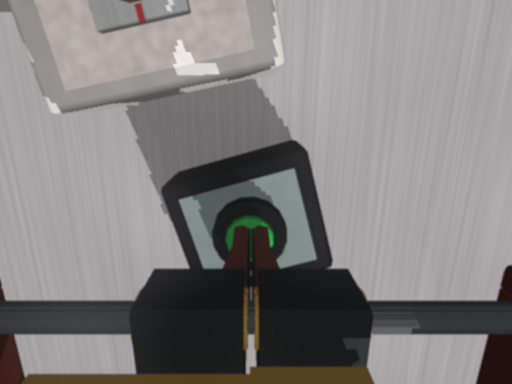

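Run:
```python
from h import *
p=np.array(get_tcp_pos());print(p)
for i in range(6):
    z=p[2]-.0005*(i+1);movel([.5785,-.1615,z],v=.02);f=ft(8);print(z,get_tcp_pos()[2],f[:3])
    if f[2]>18: break
```

```text
[ 0.579 -0.162  0.061]
0.06081078276433799 0.06131466328032521 [-0.628 -0.322  7.926]
0.06031078276433799 0.06125004212670281 [-1.82   0.041 11.408]
0.05981078276433799 0.061185566442726325 [-3.129  0.194 15.46 ]
0.05931078276433799 0.061067848674137226 [-4.171  0.575 19.157]
```

```bash
python3 - <<'E'
from h import *
for z in (.0605,.062,.063,.064,.065,.066,.067,.068):
    movel([.5785,-.1615,z],v=.03);f=ft(8);print(z,get_tcp_pos()[2],f[2])
movel([.5785,-.1615,.2],v=.15)
move_pose([.45,-.2,.3],quat(0.));wait(.3)
for n in("top","scene"):
    im=read_camera(n);cv2.imwrite(f"pics/{n}9.png",im[:,:,::-1])
print(get_time())
E
python3 - <<'E'
from h import *
a=cv2.imread("pics/top0.png")[130:300,80:400];b=cv2.imread("pics/top9.png")[130:300,80:400]
cv2.imwrite("pics/cmp.png",cv2.resize(np.vstack([a[:,:],b]),None,fx=1.75,fy=1.75,interpolation=cv2.INTER_CUBIC))
E
```

```text
0.0605 0.06125883462526659 9.7625969854842
0.062 0.06202787285522811 4.185734272671439
0.063 0.06306778784314204 3.9048667599273488
0.064 0.06400772531336694 3.2003112903494735
0.065 0.06492654699197564 2.8181530828514285
0.066 0.06585989575201467 2.3366008358365433
0.067 0.06686737841188561 1.5193275063412117
0.068 0.06778357848423508 -0.176380437131461
25.5583
```

View pics/cmp.png

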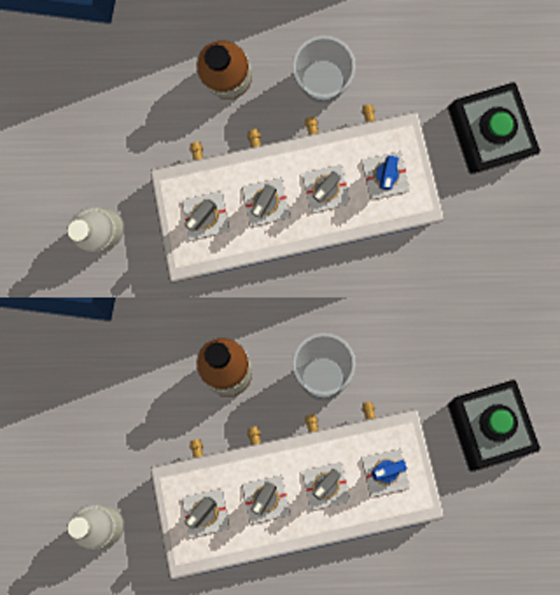

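View pics/scene9.png

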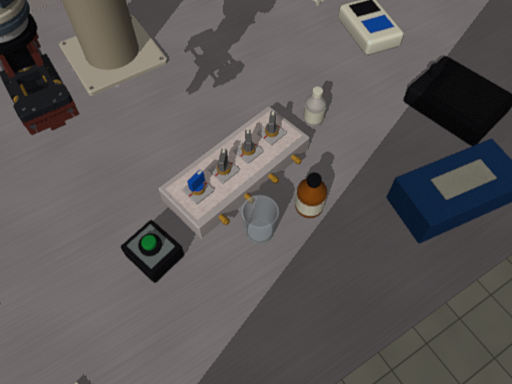

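The button's spring curve is clear: 6 mm of travel, a hard stop at 0.061 m, and no force left at 0.068 m. The pictures show the blue handle at its closed marks, and the greys and glassware as they were.

```bash
python3 -c "
from station import *
job_done();print(get_time())"
```

```text
the job is handed in; nothing more can be done
the job is handed in; nothing more can be done
```

The blue valve is closed and nipped up, the green pump button has been pressed and let go, and the job was handed in at about 25.6 s of the 72 s allowed.

- **Blue valve:** I turned it clockwise about 1.04 rad. Resistance rose steeply from there, within about 0.05 rad of the red marks by eye. I held it at about 0.26 N m for just over 1 s, and the wrist sensor and joint 6 effort agreed. On letting go, the handle stayed closed.
- **Pump button:** I pressed it to its hard stop. It took about 6 mm of travel, with 19 N at most on the fingertips. On release, the force faded to zero at its original height, so it sprang back.
- **Surroundings:** before and after pictures show no visible change to the grey handles, bottles or beaker, and the arm ended clear of everything.

**Disagreements:**
- **Torque sensor:** during the free turn it read between -0.05 and +0.03 N m, where friction of 0.04 was expected. The true seat torque may therefore be a few hundredths of a N m higher than read, still within the 0.12–0.4 N m band.
- **Button height:** the camera estimates of the button top (54–63 mm) came out lower than the 67 mm felt by touch. I pressed by force, so this did not matter.

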